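# Roll a capacitor in front of the inspection camera on a tilting tray and pass it on

### The arm

A 6-joint arm with a two-finger parallel gripper is mounted at the origin on the work surface. World frame = base frame: x ahead of the robot, y to its left, z up, the work surface at z = 0. Lengths are in m, angles in rad, forces in N, time in s.
With the tool pointing down it reaches from about 0.375 to 0.9 m from the base axis. Payload 3.1 kg.
Tool frame: the origin (TCP) lies midway between the tips of the shut fingers; the grasp point (between the pads) lies 19 mm behind it; z points along the fingers, y is the line along which they close (so a half turn about z gives the same grasp; the last joint's range is limited). The gripper opens to 87 mm and grips with 3 to 60 N. Pads are 19 mm wide; open, the fingers measure 117 mm over their backs; the gripper's body (75 mm by 190 mm) begins 51 mm behind the grasp point.
Start: joints at [0.932, 0.527, 1.433, -0, 1.181, -0.178], TCP at [0.277, 0.56, 0.197] pointing down, gripper open.
Joint ranges: [-3.08, 3.08], [-0.75, 2.2], [0.22, 2.44], [-1.43, 4.57], [0, 2.65], [-2.85, 2.85]. Speed limits (rad/s): [2.79, 2.79, 3.14, 3.14, 3.14, 3.14].

### API

Orientations are given as a unit quaternion [x, y, z, w].
In Python, from rig import robot gives the robot as it stands.
- The arm moves only by the shell command python3 -m jog 'ROWS' [FORCE]. ROWS is a JSON object of lists of equal length, an entry for each row: "dp": the shift along the tool's x, y, z in mm, a list of three; "delta_rot": the turn, a rotation vector about the tool's x, y, z in rad, a list of three; "gripper": the opening, from -1 (shut) to 1 (fully open). A call has 1 to 12 rows; each row is the pose to reach, as a shift and turn from the pose commanded when the call began, along the tool's axes at that moment; what a row does not reach only later rows make up. A row lasts 1/10 s, in which the tool goes at most 50 mm and 8.59 degrees, less where a joint would pass 70% of its speed; a pose out of reach is approached as far as the arm can. A call with a gripper value outside its range is refused whole. The fingers move at their own pace and stop on an object; FORCE is the grip in N (left out, the last holds). Time passes only in rows, so rows that repeat a pose let the fingers close. It gives the time, the measured TCP pose, the force, the opening and the grip force at its end, in the units of the state.
- robot.get_obs(): the state, without advancing time (a new reading comes with each control period).
- robot.camera(name): name is "scene" or "top" or "wrist"; returns the picture (384x512x3 uint8, red, green, blue); there is no depth.
- robot.camera_model(name): a dict with "fx", "fy", "cx", "cy" (pixels), "k1" (the pictures are not rectified: a ray, as slopes to the right and down, at radius r is drawn at 1 + k1 r^2 times it, then the intrinsics apply), "xyz" and "orientation" of the camera in the world; the wrist camera has in their place "T_tool_cam" (4x4, takes a point from camera to tool coordinates, whose origin is the TCP and whose axes are the flange's). Camera axes: x right, y down, z forward; pixel columns grow to the right and rows downward; lengths in m; the calibration is good to about 2 mm. A picture is of the moment at which its call begins: read the wrist's pose just before it. camera_model takes no time and is no camera call.
- robot.hand_in(): hands the job in; it is judged then, once.
Trained networks look in the newest picture that a camera, given by its name, has taken for a name from the list of things; names that differ only in an ending like _2 or _b are one class to them, and where a whole thing is asked for, a point or a joint stands for the part that bears it (a point fixed in the world has none). Each returns a list of dicts, best first, with "score" (0 to 1); they miss things now and then, are a little off and sometimes report something else, mostly with a low value. They report only what shows in the picture. A call takes as long as a camera call. They do not tell look-alikes from the thing itself.
- robot.search_frame(name, camera): "rect" ([left, top, right, bottom] in pixels, round what is visible of it).
The state is a dict: "time": time; "q": joint angles; "joint_velocities": joint speeds; "joint_torque": joint torques, N m; "position": TCP position; "tool_rot": TCP orientation; "ft_force": force on the tool from outside, world axes, zero at the start; "moment": the same for the moment, N m; "grip_width": finger opening in m; "grip_force": force on a finger pad.
Only numpy, scipy, OpenCV 4.12 (cv2) and the standard library are available. Lean on these libraries where they do the work, as an engineer would, in place of code of your own. Each camera call takes 0.05 s, during which the arm holds its last target. There are 200 camera calls.

### The job

Grip the tilting tray by its handle bar and tip it so that the big capacitor rolls along the tray, comes to rest squarely in front of the inspection camera's lens, and stays still there for four seconds while its terminal end is photographed. Then let it roll on slowly over the hinge into the outfeed bed, lower the tray gently back down on to its rest and let go of it. Move the capacitor only by tilting the tray, never by touching it or letting it run fast, and leave the camera and the other things on the bench alone.

Things in the scene. Friction and masses are not known exactly. Their poses are not given: they have to be found in the camera images.
- station: fixed aluminium-profile frame (530 mm long) of the tilting inspection tray, with two hinge plates and the fixed outfeed bed. Origin on the bench top right under the hinge axis. Its x axis is level and points the way the capacitor travels, from the handle past the camera to the outfeed; y points away from the camera, z up
- hinge (a point): middle of the tray's hinge axis, 110 mm above the bench over the station's origin; axes as the station. The axis is parallel to y and lies in the surface of the white tray bed, which runs flat from here back to a rubber near stop (20 mm high) at x = -350 mm; 104 mm wide between side guides that are 12 mm high
- outfeed (a point): where the capacitor's centre lies when it rests in the outfeed bed: 99 mm beyond the hinge and 134 mm above the bench. The fixed white outfeed bed takes over from the tray at the hinge, falls by 0.08 rad and ends at a 20 mm high rubber stop, with the same side guides, so the capacitor stays there by itself; axes as the station
- tray (a joint): tilt of the hinged tray in rad: 0 level, -0.10 down on its rubber rest (start), 0.15 upper limit; positive raises the handle and makes the capacitor roll towards hinge and outfeed. Tray about 0.9 kg, free-running hinge, no spring: it falls if let go. Almost no rolling resistance: the capacitor's acceleration is about 6.5 m/s2 per rad of tilt (2/3 g, solid roller), so it stays only on a level tray
- handle (a point): middle of the black rubber-covered round handle bar at the tray's free end: 16 mm diameter, 100 mm long, parallel to the hinge, 430 mm from the hinge axis and 3 mm below the plane of the bed; 64 mm above the bench with the tray down, 107 mm when level. Nothing under it; 60 mm clear between bar and tray end plate. Axes those of the tray (x towards the hinge)
- capacitor: black-sleeved cylindrical can capacitor lying across the tray, 64 mm diameter, 96 mm long, nominally 0.40 kg (solid roller), terminals towards the camera. Origin at its centre, 32 mm above the bed; its own y axis is the cylinder axis, parallel to the hinge, x and z turn as it rolls. It starts at rest against the near stop
- camera: inspection camera with ring light on a post with a flat foot (75 x 95 mm), 190 mm high, fixed beside the tray; its place along the tray differs each time. Origin on the bench top under the lens axis, 165 mm from the tray's centre line; axes parallel to those of the station, +y towards the tray
- lens (a point): front of the camera's lens, 142 mm above the bench and 120 mm from the tray's centre line; it looks along the +y axis of camera and station straight across the tray. The capacitor is in front of the lens when its centre has the same station x as this point (within 20 mm)
- spare_cap0: capacitor of the same size standing upright on the bench beside the outfeed, on the camera's side; origin under its centre. Leave alone
- spare_cap1: capacitor of the same size standing upright on the bench near the hinge, on the robot's side; origin under its centre. Leave alone
- screwdriver: screwdriver 200 mm long lying on the bench at the robot's side of the tray. Leave alone
- label_roll: paper label roll, 90 mm diameter, 30 mm high, lying on the bench at the robot's side, towards the blue bin. Leave alone
Things that resemble listed ones, but are neither listed nor needed, are in the scene too. What is shaped like the capacitor but pink is not meant.

How it is judged:
On the way, in this order (a step that is already met when the one before it is completed fails the run):
1. the capacitor rests in front of the lens for four seconds (x of capacitor in the frame of lens between -0.02 and 0.02 m and linear speed of capacitor below 0.04 m/s), for 4 s.
2. the capacitor has rolled over the hinge into the outfeed bed (x of capacitor in the frame of station above 0.06 m), for 0.2 s.
At the end, for the whole second after the job is handed in: The capacitor lies at rest against the outfeed stop (centre 80 to 115 mm beyond the hinge, within 20 mm of the centre line, slower than 0.03 m/s) and the tray is down on its rest (tilt below -0.09 rad), released (x of capacitor in the frame of station between 0.08 and 0.115 m and y of capacitor in the frame of station between -0.02 and 0.02 m and z of capacitor in the frame of station between 0.12 and 0.15 m and linear speed of capacitor below 0.03 m/s and value of joint tray below -0.09 rad and velocity of joint tray below 0.05 rad/s and contact force between the fingers and tray below 0.5 N); the robot touches nothing.
It fails at once if the robot touches the capacitor (contact force between capacitor and the arm above 0.5 N or contact force between capacitor and the fingers above 0.5 N).
It fails at once if the capacitor runs away (faster than 0.45 m/s) (linear speed of capacitor above 0.45 m/s).
It fails at once if the capacitor leaves the tray (z of capacitor in the frame of station below 0.08 m or z of capacitor in the frame of station above 0.22 m or y of capacitor in the frame of station below -0.03 m or y of capacitor in the frame of station above 0.03 m).
It fails at once if the tray is jerked or dropped (turns faster than 0.8 rad/s) (velocity of joint tray above 0.8 rad/s or velocity of joint tray below -0.8 rad/s).
It fails at once if a bystander is moved by over 30 mm, or the camera pushed with over 5 N (distance of any of spare_cap0, spare_cap1, screwdriver, label_roll from where it was at the start of the episode above 0.03 m or contact force between any of the arm, the fingers and camera above 5 N).
It also fails if it takes over 61 s, if anything falls off the work surface, if the arm or the gripper's body presses on something with over 40 N, if the wrist force passes 120 N, or if a joint passes its speed limit or range.

## Working session

There is one attempt and no reset: what is moved stays moved. The work goes in short steps, Python scripts to look and compute and a shell command to move; the robot and the scene stay as the last step left them, time stands still between calls to the robot, and variables do not carry over. Pictures are saved under pics/ and viewed, at most 10 in all, crops included, and the job is handed in when it is done.

```bash
ls; mkdir -p pics; cat > h.py <<'E'
import numpy as np, cv2
from scipy.spatial.transform import Rotation as R
from rig import robot
E
python3 - <<'E'
from h import *
o=robot.get_obs(); print(o['time'],o['position'],o['tool_rot'])
ims=[]
for c in ["scene","top"]:
    im=robot.camera(c); cv2.imwrite(f'pics/{c}0.png',im[:,:,::-1])
    print(c,robot.camera_model(c))
    for n in ["capacitor","camera","handle","station","tray","lens","spare_cap1","hinge","outfeed"]:
        try: print(n,[(np.round(d['rect']).astype(int).tolist(),round(d['score'],2)) for d in robot.search_frame(n,c)])
        except Exception as e: print(n,e)
print(robot.camera_model("wrist"))
E
```

```text
pics
0.0 [0.27683365 0.55947125 0.19617227] [ 2.27857681e-01  9.73693855e-01 -9.85504940e-04 -4.28015604e-04]
scene {'fx': 458.9628620237244, 'fy': 458.9628620237244, 'cx': 252.34420420977074, 'cy': 186.82637174373582, 'k1': -0.18413054841968657, 'xyz': array([1.1858657 , 0.50675449, 1.1396253 ]), 'orientation': array([ 0.43417557,  0.84040145, -0.29079911, -0.14371103])}
capacitor [([147, 132, 171, 165], 0.97), ([200, 134, 236, 165], 0.92), ([217, 109, 251, 139], 0.8), ([150, 220, 178, 260], 0.58)]
camera [([203, 196, 244, 264], 0.58), ([281, 255, 310, 293], 0.54)]
handle [([182, 130, 311, 223], 0.74)]
station [([183, 133, 354, 280], 0.78)]
tray [([186, 132, 311, 217], 0.7)]
lens [([199, 195, 245, 259], 0.72), ([186, 131, 358, 283], 0.57)]
spare_cap1 [([320, 177, 342, 212], 0.87), ([283, 254, 309, 295], 0.82)]
hinge [([183, 132, 357, 279], 0.66)]
outfeed [([185, 130, 354, 281], 0.77)]
top {'fx': 438.95345092963026, 'fy': 438.95345092963026, 'cx': 259.86285688876217, 'cy': 190.46594469144958, 'k1': -0.1707895861814012, 'xyz': array([0.30528494, 0.03978337, 1.25813775]), 'orientation'
[... 343 characters left out ...]
ns [([237, 115, 264, 170], 0.88)]
spare_cap1 [([158, 147, 187, 176], 0.82), ([173, 248, 206, 271], 0.73), ([197, 183, 358, 239], 0.51)]
hinge [([132, 279, 163, 308], 0.16)]
outfeed [([142, 172, 360, 247], 0.82)]
{'fx': 314.49230958956156, 'fy': 314.49230958956156, 'cx': 253.51709639760574, 'cy': 191.87071578105088, 'k1': -0.04437276178658261, 'T_tool_cam': array([[-1.07048981e-03, -9.62604842e-01, -2.70907315e-01,
         7.42826751e-02],
       [ 9.99999289e-01, -1.17287036e-03,  2.16020895e-04,
        -6.82395812e-04],
       [-5.25681920e-04, -2.70906891e-01,  9.62605413e-01,
        -1.88262932e-01],
       [ 0.00000000e+00,  0.00000000e+00,  0.00000000e+00,
         1.00000000e+00]])}
```

```bash
python3 - <<'E'
import cv2
a=cv2.imread('pics/top0.png');b=cv2.imread('pics/scene0.png')
cv2.imwrite('pics/topc.png',cv2.resize(a[80:330,110:430],None,fx=2.4,fy=2.4,interpolation=2))
cv2.imwrite('pics/scenec.png',cv2.resize(b[90:310,130:390],None,fx=2.7,fy=2.7,interpolation=2))
E
```

```text
(no output)
```

View pics/topc.png

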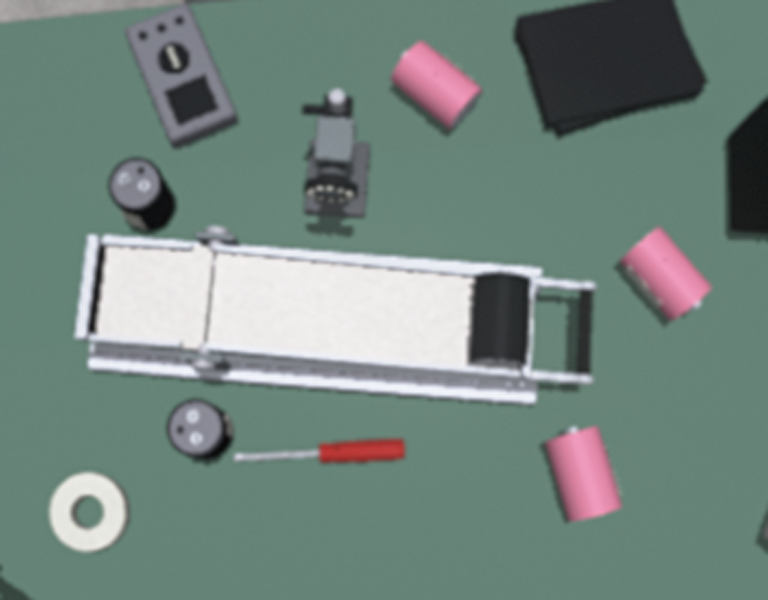

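View pics/scenec.png

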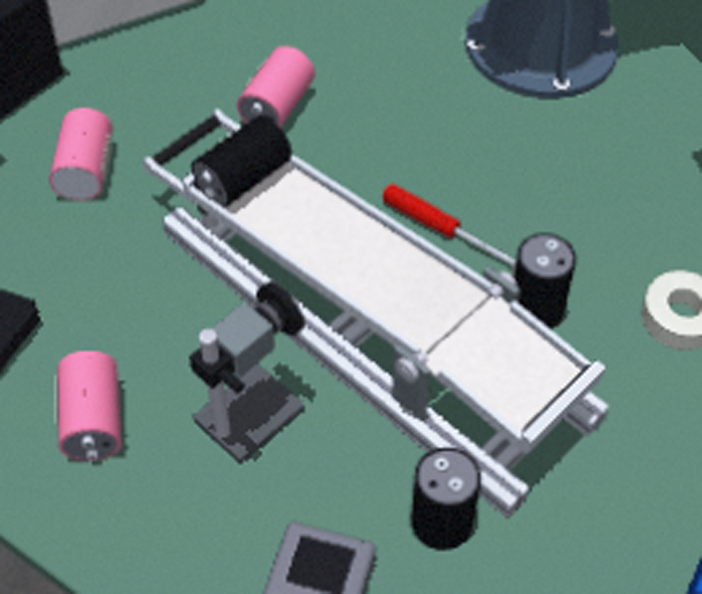

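The top crop (2.4x, offset 110,80) shows the black handle bar at (585,332) and the black capacitor at (500,320) against the near stop. The hinge gap runs (212,250) to (207,350) and the lens ring is at (330,190). In the scene crop (2.7x, offset 130,90) the bar is at (187,142), the capacitor at (240,160) and the lens at (285,308).

Look-alikes in the top crop are the pink cans at (437,85), (665,275) and (583,475) and the standing black spares at (140,190) and (200,430). The capacitor I want is the black one lying on the tray at (500,320), and the bar is the only handle.

```bash
cat >> h.py <<'E'
MOD={c:robot.camera_model(c) for c in ("scene","top")}
def ray(c,uv,m=None,T=None):
    m=m or MOD[c]; d=np.array([(uv[0]-m['cx'])/m['fx'],(uv[1]-m['cy'])/m['fy']])
    u=d.copy()
    for _ in range(20): u=d/(1+m['k1']*(u@u))
    v=np.r_[u,1.]
    if T is None: o,Rm=m['xyz'],R.from_quat(m['orientation']).as_matrix()
    else: o,Rm=T[:3,3],T[:3,:3]
    v=Rm@v; return o,v/np.linalg.norm(v)
def tri(rs):
    A=sum(np.eye(3)-np.outer(d,d) for o,d in rs); b=sum((np.eye(3)-np.outer(d,d))@o for o,d in rs)
    p=np.linalg.solve(A,b); return p,max(np.linalg.norm(np.cross(p-o,d)) for o,d in rs)
def atz(c,uv,z):
    o,d=ray(c,uv); return o+d*(z-o[2])/d[2]
E
python3 - <<'E'
from h import *
t=lambda x,y:(110+x/2.4,80+y/2.4); s=lambda x,y:(130+x/2.7,90+y/2.7)
P={}
for n,a,b in [("barC",(587,291),(158,161)),("barR",(584,375),(219,121)),("bar",(585.5,333),(188,141)),("hingeC",(212,250),(428,357)),("hingeR",(207,350),(493,293)),
  ("lens",(331,193),(286,308)),("sp0top",(135,183),(448,470)),("footcorner",(305,215),(301,405)),("pinkA",(665,275),(82,152)),("outC",(98,332),(582,375)),("cap",(500,320),(241,160))]:
    p,e=tri([ray("top",t(*a)),ray("scene",s(*b))]); P[n]=p; print(n,p.round(4),round(e,4))
x=(P['hingeC']+P['hingeR'])/2-P['bar']; print(np.linalg.norm(x), np.arctan2(x[1],x[0]), np.linalg.norm(P['hingeC']-P['hingeR']),np.linalg.norm(P['barC']-P['barR']), np.hypot(*P['bar'][:2]))
yy=P['hingeR']-P['hingeC'];print(np.arctan2(-yy[0],yy[1])); yy=P['barR']-P['barC'];print(np.arctan2(-yy[0],yy[1]))
E
```

```text
barC [ 0.5089 -0.2439  0.0653] 0.0016
barR [ 0.4126 -0.2293  0.06  ] 0.0015
bar [ 0.461  -0.2373  0.0617] 0.001
hingeC [0.5842 0.1807 0.1102] 0.001
hingeR [0.4736 0.1922 0.1032] 0.0006
lens [0.6315 0.0418 0.1363] 0.0005
sp0top [0.6743 0.2649 0.1011] 0.0012
footcorner [6.478e-01 7.260e-02 3.000e-04] 0.0038
pinkA [ 0.5278 -0.3537  0.0295] 0.0015
outC [0.5048 0.3159 0.0957] 0.0002
cap [ 0.4793 -0.1349  0.1073] 0.0014
0.4314855007217295 1.411818770114269 0.11139971153550451 0.09758738198219666 0.5184335473836577
1.467221633231385
1.4201767675442782
```

```bash
cat >> h.py <<'E'
YAW=1.415; EX=np.array([np.cos(YAW),np.sin(YAW),0]); EY=np.array([-np.sin(YAW),np.cos(YAW),0]); EZ=np.array([0,0,1.])
BAR=np.array([.461,-.237,.063]); H=np.array([.529,.186,0]); LENSX=-0.127
def st(p): d=np.array(p)-H; return np.array([d@EX,d@EY,d[2]])
def toolR(L):
    z=-np.cos(L)*EZ+np.sin(L)*EX; x=EY; return R.from_matrix(np.c_[x,np.cross(z,x),z])
def delta(p,Rt,o=None,p0=None,R0=None):
    if p0 is None: o=o or robot.get_obs(); p0=o['position'];R0=R.from_quat(o['tool_rot'])
    return (R0.inv().apply(p-p0)*1000).round(1),(R0.inv()*Rt).as_rotvec().round(4)
E
python3 - <<'E'
from h import *
o=robot.get_obs();print(o['time'])
Rt=toolR(.36);z=Rt.as_matrix()[:,2]
mid=np.array([.43,.25,.25]); print(delta(mid,toolR(0)))
pre=BAR+EY*.01-z*.09; print(pre,delta(pre,Rt),delta(pre,Rt,p0=mid,R0=toolR(0)))
E
```

```text
1.0
(array([-274.4, -210.1,  -52.8]), array([-0.   ,  0.   , -0.304]))
[ 0.4462016  -0.26676901  0.14723071] (array([-518.3, -666. ,   49.9]), array([-0.3572,  0.0547, -0.3007])) (array([ -96.2, -508. ,  102.8]), array([-0.36,  0.  ,  0.  ]))
```

```bash
python3 -m jog '{"dp":[[-274,-210,-53],[-274,-210,-53],[-274,-210,-53],[-274,-210,-53],[-274,-210,-53],[-274,-210,-53],[-274,-210,-53],[-274,-210,-53]],"delta_rot":[[0,0,-0.1],[0,0,-0.2],[0,0,-0.304],[0,0,-0.304],[0,0,-0.304],[0,0,-0.304],[0,0,-0.304],[0,0,-0.304]],"gripper":[0.1,0.1,0.1,0.1,0.1,0.1,0.1,0.1]}' 20
python3 -m jog '{"dp":[[-96,-508,43],[-96,-508,43],[-96,-508,43],[-96,-508,43],[-96,-508,43],[-96,-508,43],[-96,-508,43],[-96,-508,43],[-96,-508,43],[-96,-508,43],[-96,-508,43],[-96,-508,43]],"delta_rot":[[0,0,0],[0,0,0],[0,0,0],[-0.1,0,0],[-0.2,0,0],[-0.3,0,0],[-0.36,0,0],[-0.36,0,0],[-0.36,0,0],[-0.36,0,0],[-0.36,0,0],[-0.36,0,0]],"gripper":[0.1,0.1,0.1,0.1,0.1,0.1,0.1,0.1,0.1,0.1,0.1,0.1]}'
python3 - <<'E'
from h import *
o=robot.get_obs(); im=robot.camera("wrist"); cv2.imwrite('pics/w1.png',im[:,:,::-1])
print(o['time'],o['position'],o['tool_rot'],o['q'],o['ft_force'],o['grip_width'])
T=np.eye(4);Rt=R.from_quat(o['tool_rot']);T[:3,:3]=Rt.as_matrix();T[:3,3]=o['position']
C=T@robot.camera_model('wrist')['T_tool_cam'];m=robot.camera_model('wrist')
for s in (-.05,.05,0):
    p=np.linalg.inv(C)@np.r_[BAR+s*EY,1];u=p[:2]/p[2];u=u*(1+m['k1']*(u@u));print(s,u*m['fx']+[m['cx'],m['cy']])
print(delta(BAR+EY*.01+toolR(.36).apply([0,0,-.09]),toolR(.36),o))
E
```

```text
time: 1.8
position: [0.4335, 0.2458, 0.2515]
tool_rot: [0.081, 0.997, -0.0, 0.002]
ft_force: [-0.6, 1.0, 0.1]
grip_width: 0.0483
grip_force: 0.0
time: 3.0
position: [0.4467, -0.2715, 0.2062]
tool_rot: [0.078, 0.981, 0.177, 0.015]
ft_force: [-0.5, 0.7, 0.3]
grip_width: 0.0478
grip_force: 0.0
3.0 [ 0.44674559 -0.27145698  0.20624713] [0.07847106 0.98098757 0.17685906 0.01505163] [-0.92739484  0.47526215  1.57109068  0.26157104  1.35470987 -2.42841616] [-0.51001764  0.66724837  0.2998299 ] 0.04781301512972934
-0.05 [239.85191239 224.08209932]
0.05 [238.33897878 135.62802177]
0 [239.11247986 181.5820686 ]
(array([  1.4, -16.4,  56.9]), array([-0.0031,  0.0031, -0.0033]))
```

View pics/w1.png

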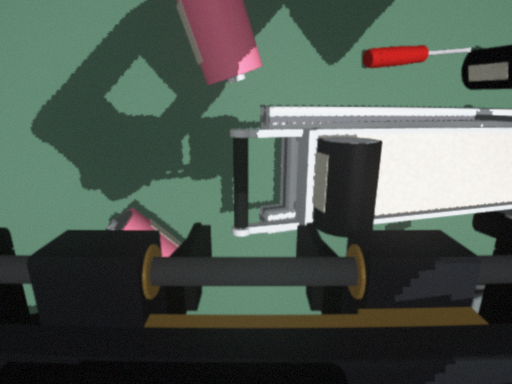

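The bar shows in the wrist picture at (240,135) to (240,228). My measured bar projects to (239,136) to (239,224), so it is confirmed, with the black capacitor behind it at (348,182).

```bash
python3 -m jog '{"dp":[[1,-16,57],[1,-16,57],[1,-16,85],[1,-16,115],[1,-16,140],[1,-16,155],[1,-16,166],[1,-16,166]],"delta_rot":[[0,0,0],[0,0,0],[0,0,0],[0,0,0],[0,0,0],[0,0,0],[0,0,0],[0,0,0]],"gripper":[0.1,0.1,0.1,0.1,0.1,0.1,0.1,0.1]}'
python3 - <<'E'
from h import *
o=robot.get_obs(); im=robot.camera("wrist"); t=robot.camera("top"); s=robot.camera("scene")
cv2.imwrite('pics/w2.png',np.vstack([cv2.resize(im[100:340,100:420],None,fx=1,fy=1),t[150:300,130:450]])[:,:,::-1])
cv2.imwrite('pics/s2.png',np.hstack([s[110:300,130:380],np.zeros((190,2,3),np.uint8)])[:,:,::-1])
print(o['time'],o['ft_force'],delta(BAR+EY*.01+toolR(.36).apply([0,0,.019]),toolR(.36),o))
E
```

```text
time: 3.85
position: [0.4511, -0.2212, 0.0459]
tool_rot: [0.076, 0.981, 0.18, 0.013]
ft_force: [-0.6, -0.7, 0.0]
grip_width: 0.0478
grip_force: 0.0
3.85 [-0.64967554 -0.68588569  0.00618128] (array([-2.2, -7.1, -2. ]), array([ 0.0022, -0.0026,  0.0009]))
```

View pics/w2.png

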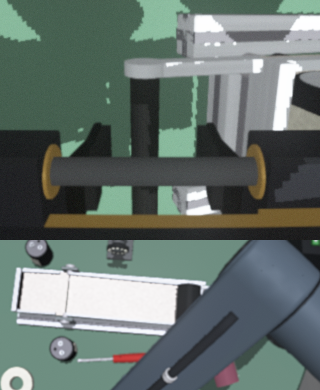

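View pics/s2.png

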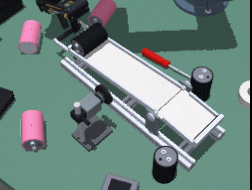

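The wrist crop shows the bar at x=145, between finger edges at 110 and 197, which is about 5 mm off centre and agrees with the computed -7 mm. I'll correct that and close.

```bash
python3 -m jog '{"dp":[[-1,-6,-2],[-1,-6,-2],[-1,-6,-2],[-1,-6,-2],[-1,-6,-2],[-1,-6,-2],[-1,-6,-2],[-1,-6,-2]],"delta_rot":[[0,0,0],[0,0,0],[0,0,0],[0,0,0],[0,0,0],[0,0,0],[0,0,0],[0,0,0]],"gripper":[0.1,0.1,-1,-1,-1,-1,-1,-1]}' 40
cat >> h.py <<'E'
def cap(save=None):
    "capacitor station x from the dark blob on the bed, top and scene views"
    out=[];t=robot.get_obs()
    for c in ("top","scene"):
        im=robot.camera(c)
        if save: cv2.imwrite(f'pics/{save}_{c}.png',im[:,:,::-1])
        m=np.zeros(im.shape[:2],np.uint8)
        # mask: swept volume of the capacitor along the tray (silhouette prism)
        pts=[]
        for x in (-.352,.14):
            for y in (-.055,.055):
                for z in (.0,.064):
                    pts.append(proj(c,H+EX*x+EY*y+EZ*(.11+min(x,0)*TILT*-1*-1*-1+z if x<0 else .105+z)))
        cv2.fillConvexPoly(m,cv2.convexHull(np.array(pts,np.int32)),1)
        d=((im.max(2)<60)&(m>0)).astype(np.uint8)
        n,l,s,ce=cv2.connectedComponentsWithStats(d)
        k=[i for i in range(1,n) if s[i,4]>150]
        out.append([(s[i,4],ce[i].round(1).tolist(),s[i,:4].tolist()) for i in k])
    return t,out
TILT=-.1
def proj(c,p):
    m=MOD[c]; v=R.from_quat(m['orientation']).inv().apply(p-m['xyz']);u=v[:2]/v[2];u=u*(1+m['k1']*(u@u));return u*m['fx']+[m['cx'],m['cy']]
E
python3 - <<'E'
from h import *
t,o=cap('c1');print(t['time'],t['ft_force'],t['position'],st(t['position']),t['grip_width'],t['grip_force']);print(*o,sep='\n')
E
```

```text
time: 4.8
position: [0.4515, -0.2276, 0.0465]
tool_rot: [0.077, 0.98, 0.181, 0.014]
ft_force: [3.8, 6.4, 7.8]
grip_width: 0.008
grip_force: 5.2
4.8 [3.76764821 6.39954692 7.81624692] [ 0.45154206 -0.22759415  0.04653876] [-0.42060372  0.0123437   0.04653876] 0.008009963497184549 5.245018936693668
[(np.int32(427), [316.1, 207.8], [307, 195, 23, 34])]
[(np.int32(607), [221.3, 147.3], [201, 132, 37, 34]), (np.int32(195), [329.6, 201.1], [321, 190, 19, 21])]
```

```bash
python3 -m jog '{"dp":[[0,0,0],[0,0,0],[0,0,0]],"delta_rot":[[0,0,0],[0,0,0],[0,0,0]],"gripper":[-1,-1,-1]}'
python3 - <<'E'
from h import *
o=robot.get_obs(); im=robot.camera("wrist"); s=robot.camera("scene")
a=cv2.resize(im[130:330,120:400],None,fx=2,fy=2);b=cv2.resize(s[110:210,140:280],None,fx=4,fy=4)[:,:]
cv2.imwrite('pics/w3.png',cv2.resize(np.hstack([a,b[:, :240]]),None,fx=1,fy=1)[:,:,::-1]); print(o['ft_force'],o['grip_width'],o['moment'],o['grip_force'])
E
```

```text
time: 5.2
position: [0.4519, -0.2286, 0.0477]
tool_rot: [0.077, 0.981, 0.18, 0.014]
ft_force: [-0.3, 1.7, 11.7]
grip_width: 0.0003
grip_force: 5.1
[-0.27909287  1.69761082 11.7392354 ] 0.0002626470828112694 [ 0.86712605 -0.04431479  0.03274713] 5.109713785350323
```

View pics/w3.png

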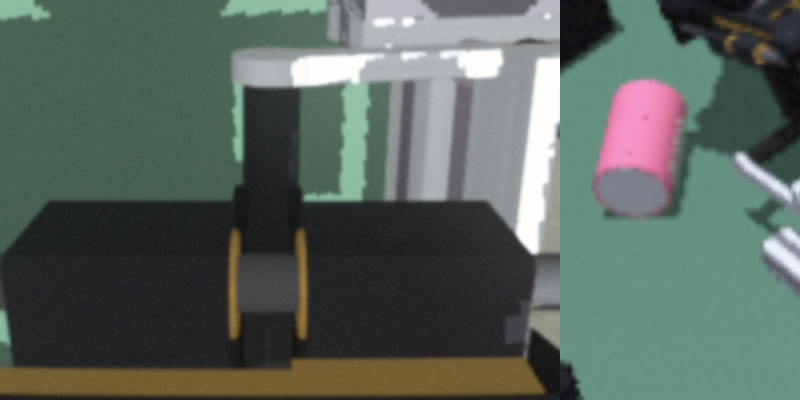

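The fingers shut to 0 mm, so the bar is not in the pads. Before releasing anything I'll check from the pictures whether the tray has moved.

```bash
python3 - <<'E'
from h import *
s=robot.camera("scene")[:,:,::-1].copy(); cv2.imwrite('pics/s4.png',s)
a=cv2.imread('pics/scene0.png'); c=cv2.imread('pics/c1_scene.png')
P=[a,c,s]
for n,(x0,y0,x1,y1) in {'arm':(180,143,200,162),'capend':(198,148,222,168),'bench':(330,170,350,215)}.items():
    T=a[y0:y1,x0:x1]
    for im in P[1:]:
        big=cv2.resize(im[y0-8:y1+8,x0-8:x1+8],None,fx=5,fy=5,interpolation=2);r=cv2.matchTemplate(big,cv2.resize(T,None,fx=5,fy=5,interpolation=2),5)
        _,v,_,l=cv2.minMaxLoc(r);print(n,round(v,3),l[0]/5-8,l[1]/5-8)
b=H+EX*-.43-EY*.05
for z in (.064,.074,.084): print(z,proj('scene',b+EZ*z))
cv2.imwrite('pics/s4c.png',cv2.resize(np.hstack([a[115:185,165:245],s[115:185,165:245]]),None,fx=5,fy=5,interpolation=2))
E
```

```text
arm 0.89 0.0 0.0
arm 0.889 0.0 0.1999999999999993
capend 0.98 0.0 0.0
capend 0.98 0.0 0.0
bench 0.998 0.0 0.0
bench 0.998 0.0 0.0
0.064 [186.89819116 149.96362415]
0.074 [186.51938582 147.83588984]
0.084 [186.1371422 145.6860064]
```

View pics/s4c.png

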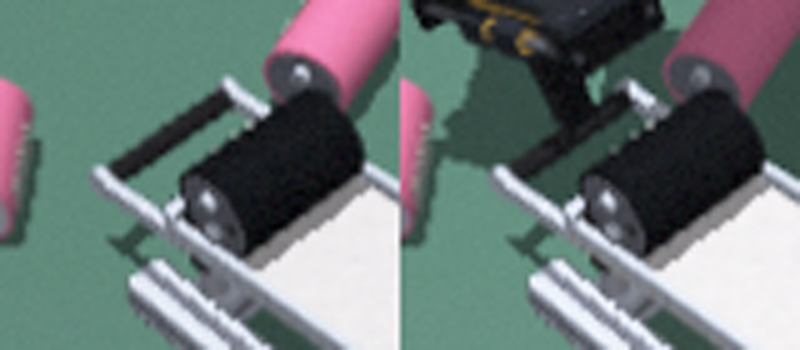

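The tray is still on its rest (template shift 0 px). The fingers have shut on top of the bar at scene crop (575,130), with the tips slid off it upward, so the grip was too shallow. I'll reopen, go 14 mm deeper and close again.

```bash
python3 -m jog '{"dp":[[0,0,-12],[0,0,-12],[0,0,-12],[0,0,-12],[0,0,0],[0,0,12],[0,0,15],[0,0,15],[0,0,15]],"delta_rot":[[0,0,0],[0,0,0],[0,0,0],[0,0,0],[0,0,0],[0,0,0],[0,0,0],[0,0,0],[0,0,0]],"gripper":[0.1,0.1,0.1,0.1,0.1,0.1,0.1,0.1,0.1]}' 20
python3 -m jog '{"dp":[[0,0,0],[0,0,0],[0,0,0],[0,0,0],[0,0,0],[0,0,0]],"delta_rot":[[0,0,0],[0,0,0],[0,0,0],[0,0,0],[0,0,0],[0,0,0]],"gripper":[-1,-1,-1,-1,-1,-1]}'
```

```text
time: 6.25
position: [0.4522, -0.2243, 0.0315]
tool_rot: [0.077, 0.981, 0.179, 0.014]
ft_force: [-0.6, 0.3, -0.4]
grip_width: 0.0476
grip_force: 0.0
time: 6.85
position: [0.4526, -0.2221, 0.0329]
tool_rot: [0.077, 0.98, 0.181, 0.014]
ft_force: [3.8, 5.2, 4.9]
grip_width: 0.0149
grip_force: 20.0
```

```bash
cat >> h.py <<'E'
HP=H+EZ*.11
def beta(o): s=st(o['position']); return np.arctan2(s[2]-.11,-s[0])
def look(n=1,save=None):
    import json,os
    for _ in range(n):
        o=robot.get_obs(); im=robot.camera("top"); o2=o
        if save: cv2.imwrite(f'pics/{save}.png',im[:,:,::-1])
        B0=json.load(open('b0.json')) if os.path.exists('b0.json') else beta(o)
        th=-.1+beta(o)-B0
        m=np.zeros(im.shape[:2],np.uint8)
        cor=[proj('top',HP+EX*(x*np.cos(th if x<0 else .08)+.0*z)+EY*y+EZ*(z+(-x*np.sin(th) if x<0 else -.08*x))) for x in (-.352,.135) for y in (-.05,.05) for z in (0,.06)]
        cv2.fillConvexPoly(m,cv2.convexHull(np.array(cor,np.int32)),1)
        k,l,s,c=cv2.connectedComponentsWithStats(((im.max(2)<70)&(m>0)).astype(np.uint8))
        i=1+np.argmax(s[1:,4]); r=cv2.minAreaRect(np.argwhere(l==i)[:,::-1].astype(np.float32)); uv=np.array(c[i])
        z=.14
        for _ in range(6):
            xs,ys,_z=st(atz('top',uv,z)); z=.11+(-xs*np.sin(th)+.032*np.cos(th) if xs<0 else .032-.08*xs)
        print(f"t {o['time']:.2f} th {th:.4f} x {xs:.4f} y {ys:.4f} toLens {xs-LENSX:+.4f} blob {s[i].tolist()} z {o['position'][2]:.4f} F {np.round(o['ft_force'],1)} w {o['grip_width']:.4f}")
    return o
E
python3 - <<'E'
from h import *
import json
o=look(); json.dump(beta(o),open('b0.json','w'))
R0=R.from_quat(o['tool_rot']); r=R0.inv().apply(HP-o['position']); print(r,R0.inv().apply(EY))
a=R0.inv().apply(EY)
for d in (.005,.01,.02,.03,.05,.07,.1): print(d,((r-R.from_rotvec(a*d).apply(r))*1000).round(2),(a*d).round(4))
E
```

```text
t 6.85 th -0.1000 x -0.3168 y -0.0148 toLens -0.1898 blob [306, 195, 24, 35, 508] z 0.0329 F [3.8 5.2 4.9] w 0.0149
[-0.01137704  0.4151922   0.07622605] [ 9.99998479e-01 -1.73889411e-03 -1.34841675e-04]
0.005 [ 0.    0.39 -2.07] [ 0.005 -0.    -0.   ]
0.01 [ 0.    0.78 -4.15] [ 0.01 -0.   -0.  ]
0.02 [ 0.    1.61 -8.29] [ 0.02 -0.   -0.  ]
0.03 [  0.     2.47 -12.42] [ 0.03   -0.0001 -0.    ]
0.05 [  0.     4.33 -20.65] [ 0.05   -0.0001 -0.    ]
0.07 [ 1.000e-02  6.350e+00 -2.885e+01] [ 0.07   -0.0001 -0.    ]
0.1 [ 1.000e-02  9.680e+00 -4.107e+01] [ 0.1    -0.0002 -0.    ]
```

Capacitor measured at x = -0.317 (expected -0.318), which is good. Lifting in part to check the grip.

```bash
python3 -m jog '{"dp":[[0,0,0],[0,0.8,-4.15],[0,1.6,-8.3],[0,2.5,-12.4],[0,3.4,-16.5],[0,4.3,-20.65],[0,6.35,-28.85],[0,6.35,-28.85]],"delta_rot":[[0,0,0],[0.01,0,0],[0.02,0,0],[0.03,0,0],[0.04,0,0],[0.05,0,0],[0.07,0,0],[0.07,0,0]],"gripper":[-1,-1,-1,-1,-1,-1,-1,-1]}' 40
python3 - <<'E'
from h import *
o=look(1,'L1')
a=cv2.imread('pics/scene0.png');s=robot.camera("scene")[:,:,::-1]
T=cv2.resize(a[148:166,184:200],None,fx=5,fy=5,interpolation=2)
r=cv2.matchTemplate(cv2.resize(s[128:176,170:216].copy(),None,fx=5,fy=5,interpolation=2),T,5);_,v,_,l=cv2.minMaxLoc(r);print(v,l[0]/5+170-184,l[1]/5+128-148)
p=H+EX*-.40-EY*.055;print([proj('scene',p+EZ*z).round(1) for z in (.069,.097)])
cv2.imwrite('pics/s5.png',cv2.resize(s[110:190,160:250],None,fx=5,fy=5))
E
```

```text
time: 7.7
position: [0.4519, -0.2264, 0.0611]
tool_rot: [0.077, 0.986, 0.145, 0.011]
ft_force: [3.6, 4.7, -7.2]
grip_width: 0.0146
grip_force: 40.0
t 7.70 th -0.0325 x -0.3135 y -0.0255 toLens -0.1865 blob [307, 193, 26, 27, 332] z 0.0611 F [ 3.6  4.7 -7.2] w 0.0146
0.7801605463027954 -0.8000000000000114 -5.599999999999994
[array([191.6, 154.6]), array([190.6, 148.6])]
```

View pics/s5.png

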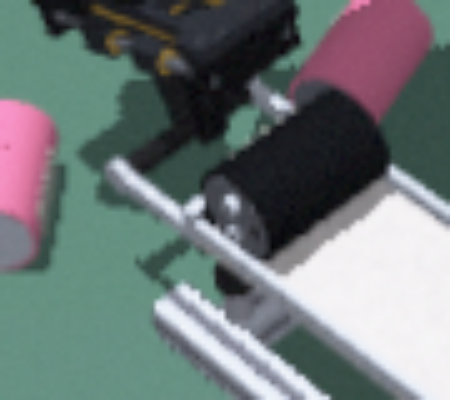

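The handle arm moved up 5.6 px, against 6.0 predicted for 0.07 rad, so the grip holds and the tray follows. Starting the roll.

```bash
python3 -m jog '{"dp":[[0,1.6,-8.3],[0,3.4,-16.5],[0,4.55,-21.45],[0,4.55,-21.45],[0,4.55,-21.45],[0,4.55,-21.45],[0,4.55,-21.45],[0,2.7,-13.4],[0,2.7,-13.4]],"delta_rot":[[0.02,0,0],[0.04,0,0],[0.052,0,0],[0.052,0,0],[0.052,0,0],[0.052,0,0],[0.052,0,0],[0.0325,0,0],[0.0325,0,0]],"gripper":[-1,-1,-1,-1,-1,-1,-1,-1,-1]}'
python3 - <<'E'
from h import *
look(2,'L2')
E
python3 -m jog '{"dp":[[0,0,0],[0,0,0]],"delta_rot":[[0,0,0],[0,0,0]],"gripper":[-1,-1]}'
python3 - <<'E'
from h import *
look(1)
E
```

```text
time: 8.7
position: [0.4517, -0.2277, 0.0731]
tool_rot: [0.078, 0.988, 0.131, 0.01]
ft_force: [5.7, 5.7, -8.1]
grip_width: 0.0146
grip_force: 40.0
t 8.70 th -0.0037 x -0.3027 y -0.0250 toLens -0.1757 blob [304, 190, 25, 29, 331] z 0.0731 F [ 5.7  5.7 -8.1] w 0.0146
t 8.75 th -0.0031 x -0.3025 y -0.0248 toLens -0.1755 blob [304, 190, 25, 30, 331] z 0.0734 F [ 5.2  5.5 -7.6] w 0.0147
time: 9.0
position: [0.4517, -0.2277, 0.0737]
tool_rot: [0.078, 0.988, 0.13, 0.01]
ft_force: [4.2, 5.8, -8.9]
grip_width: 0.0146
grip_force: 40.0
t 9.00 th -0.0023 x -0.3025 y -0.0248 toLens -0.1755 blob [304, 190, 25, 30, 331] z 0.0737 F [ 4.2  5.8 -8.9] w 0.0146
```

```bash
cat >> h.py <<'E'
def blobx(c,im,th,thr=70):
    m=np.zeros(im.shape[:2],np.uint8)
    cor=[proj(c,HP+EX*x+EY*y+EZ*(z+(-x*np.sin(th) if x<0 else -.08*x))) for x in (-.352,.135) for y in (-.05,.05) for z in (0,.064)]
    cv2.fillConvexPoly(m,cv2.convexHull(np.array(cor,np.int32)),1)
    k,l,s,ce=cv2.connectedComponentsWithStats(((im.max(2)<thr)&(m>0)).astype(np.uint8))
    i=1+np.argmax(s[1:,4]*(s[1:,0]<318 if c=='scene' else 1)); z=.14
    for _ in range(6):
        xs,ys,_z=st(atz(c,ce[i],z)); z=.11+(-xs*np.sin(th)+.032*np.cos(th) if xs<0 else .032-.08*xs)
    return xs,ys,s[i].tolist()
def see(n=1,names=("top","scene"),save=None):
    import json
    for _ in range(n):
        for c in names:
            o=robot.get_obs(); im=robot.camera(c); th=-.1+beta(o)-json.load(open('b0.json'))
            if save: cv2.imwrite(f'pics/{save}_{c}.png',im[:,:,::-1])
            x,y,s=blobx(c,im,th); x-= -.009 if c=='scene' and 0 else 0
            print(f"{c} t {o['time']:.2f} th {th:.4f} x {x:.4f} y {y:.4f} toLens {x-LENSX:+.4f} {s} F {np.round(o['ft_force'],1)}")
E
python3 - <<'E'
from h import *
for f,th in (('c1_scene',-.1),('s4',-.1)): print(blobx('scene',cv2.imread(f'pics/{f}.png'),th))
for f,th in (('c1_top',-.1),('L1',-.03),('L2',-.003)): print(blobx('top',cv2.imread(f'pics/{f}.png'),th))
see(1,save='L3')
E
```

```text
(np.float64(-0.32631155929670924), np.float64(0.006777797973981946), [201, 132, 38, 34, 644])
(np.float64(-0.3265629268291937), np.float64(0.006724596062699137), [201, 132, 38, 34, 642])
(np.float64(-0.3176303833913095), np.float64(-0.01277561418982396), [306, 195, 24, 35, 549])
(np.float64(-0.31343396774934884), np.float64(-0.02532465334501928), [307, 193, 26, 27, 332])
(np.float64(-0.3025134785406449), np.float64(-0.024788155778340194), [304, 190, 25, 30, 331])
top t 9.05 th -0.0023 x -0.3025 y -0.0248 toLens -0.1755 [304, 190, 25, 30, 330] F [ 5.2  5.3 -8.5]
scene t 9.10 th -0.0023 x -0.3151 y 0.0064 toLens -0.1881 [202, 127, 39, 35, 647] F [ 5.   4.8 -7.8]
```

```bash
python3 -m jog '{"dp":[[0,0.8,-4.15],[0,1.2,-6.2],[0,1.2,-6.2],[0,1.2,-6.2]],"delta_rot":[[0.01,0,0],[0.015,0,0],[0.015,0,0],[0.015,0,0]],"gripper":[-1,-1,-1,-1]}'
python3 - <<'E'
from h import *
see(1)
E
python3 -m jog '{"dp":[[0,0,0],[0,0,0]],"delta_rot":[[0,0,0],[0,0,0]],"gripper":[-1,-1]}'
python3 - <<'E'
from h import *
see(1)
E
```

```text
time: 9.55
position: [0.4516, -0.2282, 0.0802]
tool_rot: [0.078, 0.989, 0.123, 0.009]
ft_force: [5.3, 4.7, -7.4]
grip_width: 0.0152
grip_force: 40.0
top t 9.55 th 0.0130 x -0.2995 y -0.0267 toLens -0.1725 [304, 189, 23, 27, 283] F [ 5.3  4.7 -7.4]
scene t 9.60 th 0.0128 x -0.3136 y 0.0065 toLens -0.1866 [203, 126, 38, 35, 651] F [ 5.2  4.9 -7.8]
time: 9.85
position: [0.4516, -0.2282, 0.08]
tool_rot: [0.078, 0.989, 0.123, 0.009]
ft_force: [5.6, 5.2, -7.2]
grip_width: 0.0147
grip_force: 40.0
top t 9.85 th 0.0127 x -0.2994 y -0.0266 toLens -0.1724 [304, 189, 23, 27, 286] F [ 5.6  5.2 -7.2]
scene t 9.90 th 0.0127 x -0.3134 y 0.0068 toLens -0.1864 [203, 126, 38, 35, 647] F [ 5.6  4.1 -7.9]
```

```bash
cat >> h.py <<'E'
def tilt(s):
    "tray tilt from the camera-side end of the handle arm in the scene view (BGR)"
    a=cv2.imread('pics/scene0.png'); T=cv2.resize(a[150:163,183:197],None,fx=8,fy=8,interpolation=2)
    r=cv2.matchTemplate(cv2.resize(s[120:170,172:206].copy(),None,fx=8,fy=8,interpolation=2),T,5);_,v,_,l=cv2.minMaxLoc(r)
    dv=l[1]/8+120-150; f=lambda t:proj('scene',HP-EX*.415*np.cos(t)-EY*.055+EZ*(.415*np.sin(t)))[1]
    return -.1+dv/((f(.05)-f(-.1))/.15),v,(l[0]/8+172-183,dv)
E
python3 - <<'E'
from h import *
for f in ('c1_scene','s4','L3_scene'): print(tilt(cv2.imread(f'pics/{f}.png')))
s=robot.camera('scene')[:,:,::-1].copy(); cv2.imwrite('pics/s6.png',s); print(tilt(s))
a=cv2.imread('pics/s4.png')
cv2.imwrite('pics/s6c.png',cv2.resize(np.hstack([a[110:180,170:250],s[110:180,170:250]]),None,fx=5,fy=5,interpolation=2))
E
```

```text
(np.float64(-0.10134924078540261), 0.9236990213394165, (0.0, 0.125))
(np.float64(-0.10134924078540261), 0.9231259822845459, (0.0, 0.125))
(np.float64(-0.00015618188020706525), 0.8609821796417236, (-2.5, -9.25))
(np.float64(0.01603470754462423), 0.8798330426216125, (-3.0, -10.75))
```

View pics/s6c.png

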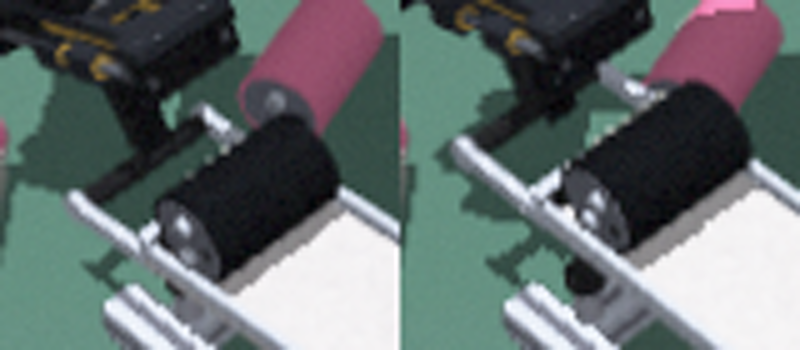

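The picture shows the tray up near level (fit about +0.015) and the capacitor a few mm off the stop but standing still, so there is some stiction. Tilting slightly more.

```bash
python3 -m jog '{"dp":[[0,0.4,-2.07],[0,0.8,-4.15],[0,0.8,-4.15],[0,0.8,-4.15]],"delta_rot":[[0.005,0,0],[0.01,0,0],[0.01,0,0],[0.01,0,0]],"gripper":[-1,-1,-1,-1]}' | head -1
python3 - <<'E'
from h import *
see(1)
E
python3 -m jog '{"dp":[[0,0,0],[0,0,0]],"delta_rot":[[0,0,0],[0,0,0]],"gripper":[-1,-1]}' | head -1
python3 - <<'E'
from h import *
see(1)
E
```

```text
time: 10.4
top t 10.40 th 0.0228 x -0.2951 y -0.0261 toLens -0.1681 [303, 188, 23, 28, 269] F [ 5.1  4.  -7.6]
scene t 10.45 th 0.0228 x -0.3094 y 0.0050 toLens -0.1824 [201, 126, 41, 35, 668] F [ 5.7  4.3 -7.5]
time: 10.7
top t 10.70 th 0.0227 x -0.2902 y -0.0237 toLens -0.1632 [300, 188, 26, 31, 355] F [ 5.7  4.6 -7.1]
scene t 10.75 th 0.0227 x -0.3001 y 0.0037 toLens -0.1731 [201, 128, 43, 34, 664] F [ 5.3  4.7 -7.2]
```

```bash
python3 -m jog '{"dp":[[0,0,0],[0,0,0],[0,0,0]],"delta_rot":[[0,0,0],[0,0,0],[0,0,0]],"gripper":[-1,-1,-1]}' | head -1
python3 - <<'E'
from h import *
see(1)
E
python3 -m jog '{"dp":[[0,-0.4,2.07],[0,-0.8,4.15]],"delta_rot":[[-0.005,0,0],[-0.01,0,0]],"gripper":[-1,-1]}' | head -1
python3 - <<'E'
from h import *
see(1)
E
```

```text
time: 11.1
top t 11.10 th 0.0226 x -0.2720 y -0.0154 toLens -0.1450 [292, 190, 30, 36, 418] F [ 4.   4.6 -7.6]
scene t 11.15 th 0.0227 x -0.2750 y 0.0037 toLens -0.1480 [210, 131, 39, 35, 542] F [ 5.8  4.9 -8. ]
time: 11.4
top t 11.40 th 0.0128 x -0.2640 y -0.0132 toLens -0.1370 [285, 190, 24, 36, 392] F [ 5.4  5.4 -7.9]
scene t 11.45 th 0.0120 x -0.2589 y 0.0031 toLens -0.1319 [214, 134, 39, 36, 477] F [ 5.6  4.6 -7.8]
```

```bash
python3 -m jog '{"dp":[[0,0,0],[0,0,0],[0,0,0],[0,0,0],[0,0,0]],"delta_rot":[[0,0,0],[0,0,0],[0,0,0],[0,0,0],[0,0,0]],"gripper":[-1,-1,-1,-1,-1]}' | head -1
python3 - <<'E'
from h import *
see(1,save='L7')
E
```

```text
time: 12.0
top t 12.00 th 0.0129 x -0.2267 y -0.0048 toLens -0.0997 [271, 188, 24, 38, 761] F [ 5.   5.2 -7.3]
scene t 12.05 th 0.0129 x -0.2300 y 0.0083 toLens -0.1030 [223, 140, 39, 37, 591] F [ 4.8  5.  -6. ]
```

```bash
python3 -m jog '{"dp":[[0,0,0],[0,0,0],[0,0,0],[0,0,0],[0,0,0],[0,0,0]],"delta_rot":[[0,0,0],[0,0,0],[0,0,0],[0,0,0],[0,0,0],[0,0,0]],"gripper":[-1,-1,-1,-1,-1,-1]}' | head -1
python3 - <<'E'
from h import *
see(2,("top",))
E
```

```text
time: 12.7
top t 12.70 th 0.0130 x -0.1902 y -0.0046 toLens -0.0632 [257, 188, 24, 37, 770] F [ 4.2  5.4 -7.5]
top t 12.75 th 0.0131 x -0.1881 y -0.0046 toLens -0.0611 [256, 188, 25, 37, 765] F [ 4.5  5.  -6.7]
```

```bash
python3 -m jog '{"dp":[[0,0,0],[0,0,0],[0,0,0],[0,-0.5,2.5],[0,-0.5,2.5],[0,-0.5,2.5],[0,-0.5,2.5],[0,-0.5,2.5]],"delta_rot":[[0,0,0],[0,0,0],[0,0,0],[-0.006,0,0],[-0.006,0,0],[-0.006,0,0],[-0.006,0,0],[-0.006,0,0]],"gripper":[-1,-1,-1,-1,-1,-1,-1,-1]}' | head -1
python3 - <<'E'
from h import *
see(2,("top",))
E
```

```text
time: 13.6
top t 13.60 th 0.0071 x -0.1559 y -0.0049 toLens -0.0289 [244, 187, 24, 37, 765] F [ 5.4  5.  -6.7]
top t 13.65 th 0.0071 x -0.1549 y -0.0048 toLens -0.0279 [243, 187, 25, 37, 763] F [ 5.3  4.8 -5.9]
```

```bash
python3 -m jog '{"dp":[[0,0.3,-1.7],[0,0.3,-1.7],[0,0.3,-1.7],[0,0.3,-1.7]],"delta_rot":[[0.004,0,0],[0.004,0,0],[0.004,0,0],[0.004,0,0]],"gripper":[-1,-1,-1,-1]}' | head -1
python3 - <<'E'
from h import *
see(2,("top",))
E
```

```text
time: 14.1
top t 14.10 th 0.0113 x -0.1493 y -0.0047 toLens -0.0223 [241, 187, 25, 37, 759] F [ 4.7  5.1 -6.7]
top t 14.15 th 0.0112 x -0.1491 y -0.0046 toLens -0.0221 [241, 187, 24, 37, 762] F [ 4.4  5.4 -6.5]
```

```bash
python3 -m jog '{"dp":[[0,0.5,-2.5],[0,0.5,-2.5],[0,0.5,-2.5],[0,0.5,-2.5],[0,0.5,-2.5]],"delta_rot":[[0.006,0,0],[0.006,0,0],[0.006,0,0],[0.006,0,0],[0.006,0,0]],"gripper":[-1,-1,-1,-1,-1]}' | head -1
python3 - <<'E'
from h import *
see(2,("top",))
E
```

```text
time: 14.7
top t 14.70 th 0.0173 x -0.1436 y -0.0048 toLens -0.0166 [239, 186, 24, 38, 773] F [ 5.5  5.3 -6.9]
top t 14.75 th 0.0173 x -0.1428 y -0.0049 toLens -0.0158 [239, 186, 24, 38, 774] F [ 4.3  5.3 -5.9]
```

```bash
python3 -m jog '{"dp":[[0,0,0],[0,-0.4,2.1],[0,-0.4,2.1],[0,-0.5,2.5],[0,-0.5,2.5]],"delta_rot":[[0,0,0],[-0.005,0,0],[-0.005,0,0],[-0.006,0,0],[-0.006,0,0]],"gripper":[-1,-1,-1,-1,-1]}' | head -1
python3 - <<'E'
from h import *
see(2,("top",))
E
```

```text
time: 15.3
top t 15.30 th 0.0111 x -0.1324 y -0.0048 toLens -0.0054 [235, 186, 24, 38, 773] F [ 4.7  4.8 -6.1]
top t 15.35 th 0.0112 x -0.1318 y -0.0047 toLens -0.0048 [234, 186, 25, 38, 776] F [ 4.9  5.3 -6.6]
```

```bash
python3 -m jog '{"dp":[[0,-0.5,2.5],[0,-0.5,2.5],[0,-0.5,2.5],[0,-0.5,2.5],[0,-0.5,2.5]],"delta_rot":[[-0.006,0,0],[-0.006,0,0],[-0.006,0,0],[-0.006,0,0],[-0.006,0,0]],"gripper":[-1,-1,-1,-1,-1]}' | head -1
python3 - <<'E'
from h import *
see(2,("top",))
print(len(robot.search_frame('lens','top')), [d['rect'] for d in robot.search_frame('lens','top')][:1])
see(1,("top",),save='L9')
E
```

```text
time: 15.9
top t 15.90 th 0.0052 x -0.1287 y -0.0046 toLens -0.0017 [233, 186, 25, 38, 772] F [ 4.5  5.1 -6.6]
top t 15.95 th 0.0052 x -0.1288 y -0.0047 toLens -0.0018 [233, 186, 25, 38, 771] F [ 4.9  5.3 -6.9]
3 [[234.3, 117.5, 266.0, 170.1]]
top t 16.10 th 0.0052 x -0.1287 y -0.0046 toLens -0.0017 [233, 186, 25, 38, 772] F [ 5.2  4.5 -6.7]
```

Stopped at the lens. I'll use the last picture to check the alignment, with the lens axis drawn in.

```bash
python3 - <<'E'
from h import *
s=robot.camera('scene')[:,:,::-1].copy(); a=cv2.imread('pics/L9.png')
out=[]
for c,im,(x0,y0,w,h) in (('top',a,(170,110,160,125)),('scene',s,(180,120,160,125))):
    k=4.;b=cv2.resize(im[y0:y0+h,x0:x0+w],None,fx=2.45,fy=4,interpolation=2) if 0 else cv2.resize(im[y0:y0+h,x0:x0+w],None,fx=2.5,fy=2.5,interpolation=2)
    L=HP+EX*LENSX-EY*.12+EZ*.032
    q=[tuple(((proj(c,L+EY*d)-[x0,y0])*2.5).astype(int).tolist()) for d in (0,.072,.168)]
    cv2.circle(b,q[0],3,(0,0,255),-1);cv2.line(b,q[0],q[1],(0,0,255),1); cv2.line(b,q[1],q[2],(0,255,255),1); out.append(b)
cv2.imwrite('pics/al.png',np.hstack(out))
see(1,("top",))
E
```

```text
[ WARN:0@1.504] global loadsave.cpp:275 findDecoder imread_('pics/L9.png'): can't open/read file: check file path/integrity
Traceback (most recent call last):
TypeError: 'NoneType' object is not subscriptable
```

```bash
python3 - <<'E'
from h import *
s=robot.camera('scene')[:,:,::-1].copy(); a=cv2.imread('pics/L9_top.png')
out=[]
for c,im,(x0,y0,w,h) in (('top',a,(170,110,160,125)),('scene',s,(180,120,160,125))):
    b=cv2.resize(im[y0:y0+h,x0:x0+w],None,fx=2.5,fy=2.5,interpolation=2)
    L=HP+EX*LENSX-EY*.12+EZ*.032
    q=[tuple(((proj(c,L+EY*d)-[x0,y0])*2.5).astype(int).tolist()) for d in (0,.072,.168)]
    cv2.circle(b,q[0],3,(0,0,255),-1);cv2.line(b,q[0],q[1],(0,0,255),1); cv2.line(b,q[1],q[2],(0,255,255),1); out.append(b)
cv2.imwrite('pics/al.png',np.hstack(out))
see(1,("top",))
E
```

```text
top t 16.25 th 0.0052 x -0.1288 y -0.0047 toLens -0.0018 [233, 186, 25, 38, 771] F [ 5.   5.3 -6.5]
```

View pics/al.png

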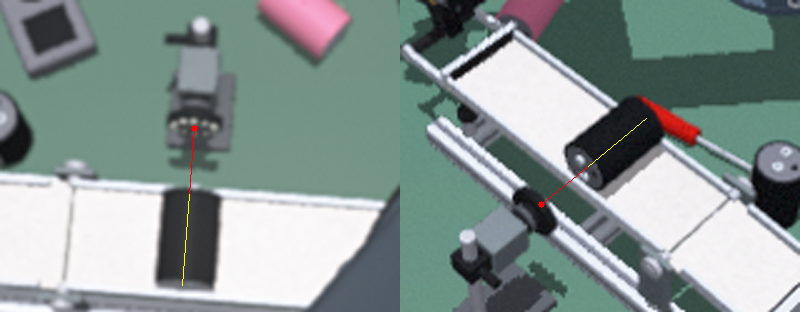

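The lens axis leaves the ring centre (top crop 195,128; scene crop 541,204) and runs through the middle of the capacitor. Holding.

```bash
J='x'; 
python3 -m jog '{"dp":[[0,0,0],[0,0,0],[0,0,0],[0,0,0],[0,0,0],[0,0,0],[0,0,0],[0,0,0],[0,0,0],[0,0,0],[0,0,0],[0,0,0]],"delta_rot":[[0,0,0],[0,0,0],[0,0,0],[0,0,0],[0,0,0],[0,0,0],[0,0,0],[0,0,0],[0,0,0],[0,0,0],[0,0,0],[0,0,0]],"gripper":[-1,-1,-1,-1,-1,-1,-1,-1,-1,-1,-1,-1]}'|head -1
python3 -m jog '{"dp":[[0,0,0],[0,0,0],[0,0,0],[0,0,0],[0,0,0],[0,0,0],[0,0,0],[0,0,0],[0,0,0],[0,0,0],[0,0,0],[0,0,0]],"delta_rot":[[0,0,0],[0,0,0],[0,0,0],[0,0,0],[0,0,0],[0,0,0],[0,0,0],[0,0,0],[0,0,0],[0,0,0],[0,0,0],[0,0,0]],"gripper":[-1,-1,-1,-1,-1,-1,-1,-1,-1,-1,-1,-1]}'|head -1
python3 -c "from h import *; see(1,('top',))"
python3 -m jog '{"dp":[[0,0,0],[0,0,0],[0,0,0],[0,0,0],[0,0,0],[0,0,0],[0,0,0],[0,0,0],[0,0,0],[0,0,0],[0,0,0],[0,0,0]],"delta_rot":[[0,0,0],[0,0,0],[0,0,0],[0,0,0],[0,0,0],[0,0,0],[0,0,0],[0,0,0],[0,0,0],[0,0,0],[0,0,0],[0,0,0]],"gripper":[-1,-1,-1,-1,-1,-1,-1,-1,-1,-1,-1,-1]}'|head -1
python3 -m jog '{"dp":[[0,0,0],[0,0,0],[0,0,0],[0,0,0],[0,0,0],[0,0,0],[0,0,0],[0,0,0],[0,0,0],[0,0,0]],"delta_rot":[[0,0,0],[0,0,0],[0,0,0],[0,0,0],[0,0,0],[0,0,0],[0,0,0],[0,0,0],[0,0,0],[0,0,0]],"gripper":[-1,-1,-1,-1,-1,-1,-1,-1,-1,-1]}'|head -1
python3 -c "from h import *; see(1,('top',))"
```

```text
time: 17.5
time: 18.7
top t 18.70 th 0.0053 x -0.1288 y -0.0047 toLens -0.0018 [233, 186, 25, 38, 771] F [ 4.6  5.4 -6.3]
time: 19.95
time: 20.95
top t 20.95 th 0.0052 x -0.1288 y -0.0047 toLens -0.0018 [233, 186, 25, 38, 771] F [ 5.7  5.3 -6.1]
```

```bash
python3 -m jog '{"dp":[[0,0.7,-3.7],[0,1.4,-7.5],[0,1.4,-7.5],[0,1.4,-7.5],[0,1.4,-7.5],[0,1.4,-7.5],[0,1.4,-7.5],[0,0.6,-2.9],[0,0.6,-2.9]],"delta_rot":[[0.009,0,0],[0.018,0,0],[0.018,0,0],[0.018,0,0],[0.018,0,0],[0.018,0,0],[0.018,0,0],[0.007,0,0],[0.007,0,0]],"gripper":[-1,-1,-1,-1,-1,-1,-1,-1,-1]}'|head -1
python3 -c "from h import *; see(3,('top',))"
```

```text
time: 21.9
top t 21.90 th 0.0115 x -0.1063 y -0.0055 toLens +0.0207 [225, 185, 25, 38, 693] F [ 4.7  5.2 -6.3]
top t 21.95 th 0.0118 x -0.1039 y -0.0053 toLens +0.0231 [225, 185, 24, 38, 679] F [ 4.6  4.4 -6.6]
top t 22.00 th 0.0120 x -0.1014 y -0.0054 toLens +0.0256 [224, 185, 25, 38, 664] F [ 3.9  5.3 -6.5]
```

```bash
python3 -m jog '{"dp":[[0,0.2,-0.8],[0,0.2,-0.8],[0,0.2,-0.8],[0,0.2,-0.8],[0,0.2,-0.8],[0,0.2,-0.8],[0,0.2,-0.8],[0,0.2,-0.8],[0,0.2,-0.8],[0,0.2,-0.8],[0,0.2,-0.8],[0,0.2,-0.8]],"delta_rot":[[0.002,0,0],[0.002,0,0],[0.002,0,0],[0.002,0,0],[0.002,0,0],[0.002,0,0],[0.002,0,0],[0.002,0,0],[0.002,0,0],[0.002,0,0],[0.002,0,0],[0.002,0,0]],"gripper":[-1,-1,-1,-1,-1,-1,-1,-1,-1,-1,-1,-1]}'|head -1
python3 -c "from h import *; see(2,('top',))"
```

```text
time: 23.25
top t 23.25 th 0.0144 x -0.0701 y -0.0064 toLens +0.0569 [207, 184, 25, 39, 484] F [ 4.7  5.3 -5.5]
top t 23.30 th 0.0144 x -0.0682 y -0.0061 toLens +0.0588 [206, 184, 25, 38, 496] F [ 5.4  3.7 -5.1]
```

```bash
python3 -m jog '{"dp":[[0,0,0],[0,0,0],[0,0,0],[0,0,0],[0,0,0],[0,0,0],[0,0,0],[0,0,0],[0,0,0],[0,0,0],[0,0,0],[0,0,0]],"delta_rot":[[0,0,0],[0,0,0],[0,0,0],[0,0,0],[0,0,0],[0,0,0],[0,0,0],[0,0,0],[0,0,0],[0,0,0],[0,0,0],[0,0,0]],"gripper":[-1,-1,-1,-1,-1,-1,-1,-1,-1,-1,-1,-1]}'|head -1
python3 -c "from h import *; see(2,('top',))"
```

```text
time: 24.55
top t 24.55 th 0.0145 x -0.0168 y -0.0053 toLens +0.1102 [190, 181, 25, 40, 811] F [ 4.8  5.4 -5.4]
top t 24.60 th 0.0145 x -0.0150 y -0.0056 toLens +0.1120 [189, 181, 26, 40, 814] F [ 4.3  6.1 -5.7]
```

```bash
python3 -m jog '{"dp":[[0,0,0],[0,0,0],[0,0,0],[0,0,0],[0,0,0],[0,0,0],[0,0,0],[0,0,0],[0,0,0],[0,0,0],[0,0,0],[0,0,0]],"delta_rot":[[0,0,0],[0,0,0],[0,0,0],[0,0,0],[0,0,0],[0,0,0],[0,0,0],[0,0,0],[0,0,0],[0,0,0],[0,0,0],[0,0,0]],"gripper":[-1,-1,-1,-1,-1,-1,-1,-1,-1,-1,-1,-1]}'|head -1
python3 -c "from h import *; see(2,('top',))"
```

```text
time: 25.85
top t 25.85 th 0.0146 x 0.1038 y -0.0073 toLens +0.2308 [147, 180, 26, 39, 604] F [ 5.   5.  -5.4]
top t 25.90 th 0.0145 x 0.0997 y -0.0067 toLens +0.2267 [148, 180, 26, 39, 651] F [ 3.8  4.8 -4.9]
```

```bash
python3 -m jog '{"dp":[[0,-0.7,4.15],[0,-1.4,8.3],[0,-2.4,14.6],[0,-3.3,20.85],[0,-4.1,27.1],[0,-4.8,33.4],[0,-5.2,37.6],[0,-5.5,41.8],[0,-5.7,43.9],[0,-5.8,45.2],[0,-5.8,45.2]],"delta_rot":[[-0.01,0,0],[-0.02,0,0],[-0.035,0,0],[-0.05,0,0],[-0.065,0,0],[-0.08,0,0],[-0.09,0,0],[-0.1,0,0],[-0.105,0,0],[-0.108,0,0],[-0.108,0,0]],"gripper":[-1,-1,-1,-1,-1,-1,-1,-1,-1,-1,-1]}'
python3 -c "
from h import *; see(1)
print(tilt(robot.camera('scene')[:,:,::-1].copy()))"
```

```text
time: 27.05
position: [0.4525, -0.2227, 0.0356]
tool_rot: [0.078, 0.981, 0.176, 0.013]
ft_force: [6.0, 6.1, -4.9]
grip_width: 0.0144
grip_force: 40.0
top t 27.05 th -0.0934 x 0.1060 y -0.0079 toLens +0.2330 [146, 180, 26, 38, 581] F [ 6.   6.1 -4.9]
scene t 27.10 th -0.0933 x 0.0933 y 0.0110 toLens +0.2203 [308, 193, 42, 55, 913] F [ 4.7  5.3 -4.1]
(np.float64(-0.0986507592145974), 0.9165797829627991, (0.375, -0.125))
```

```bash
python3 -m jog '{"dp":[[0,-0.15,0.8],[0,-0.3,1.6],[0,-0.45,2.5],[0,-0.5,2.9],[0,-0.5,2.9],[0,-0.5,2.9]],"delta_rot":[[-0.002,0,0],[-0.004,0,0],[-0.006,0,0],[-0.007,0,0],[-0.007,0,0],[-0.007,0,0]],"gripper":[-1,-1,-1,-1,-1,-1]}'
python3 -c "
from h import *
print(tilt(robot.camera('scene')[:,:,::-1].copy()))"
```

```text
time: 27.8
position: [0.4526, -0.2222, 0.033]
tool_rot: [0.077, 0.981, 0.179, 0.014]
ft_force: [5.2, 6.1, -3.8]
grip_width: 0.0148
grip_force: 40.0
(np.float64(-0.10134924078540261), 0.9290044903755188, (0.0, 0.125))
```

```bash
python3 -m jog '{"dp":[[0,-0.1,0.7],[0,-0.3,1.4],[0,-0.4,2.1],[0,-0.4,2.1],[0,-0.4,2.1]],"delta_rot":[[-0.0017,0,0],[-0.0034,0,0],[-0.005,0,0],[-0.005,0,0],[-0.005,0,0]],"gripper":[-1,-1,-1,-1,-1]}'
```

```text
time: 28.35
position: [0.4527, -0.222, 0.0329]
tool_rot: [0.077, 0.98, 0.182, 0.014]
ft_force: [1.4, 5.3, 9.5]
grip_width: 0.0147
grip_force: 40.0
```

The rest now carries the tray (force +9.5 N). Releasing and backing off along the tool axis.

```bash
python3 -m jog '{"dp":[[0,0,0],[0,0,0],[0,0,0],[0,0,0],[0,0,0],[0,0,-10],[0,0,-30],[0,0,-60],[0,0,-90],[0,0,-120],[0,0,-120]],"delta_rot":[[0,0,0],[0,0,0],[0,0,0],[0,0,0],[0,0,0],[0,0,0],[0,0,0],[0,0,0],[0,0,0],[0,0,0],[0,0,0]],"gripper":[0.1,0.1,0.1,0.1,0.1,0.1,0.1,0.1,0.1,0.1,0.1]}' 20
python3 -c "
from h import *; see(2)
print(tilt(robot.camera('scene')[:,:,::-1].copy()))"
```

```text
time: 29.45
position: [0.4476, -0.2703, 0.1471]
tool_rot: [0.077, 0.981, 0.175, 0.017]
ft_force: [1.1, 0.0, -0.1]
grip_width: 0.048
grip_force: 0.0
top t 29.45 th 0.1636 x 0.1060 y -0.0078 toLens +0.2330 [146, 180, 26, 38, 582] F [ 1.1  0.  -0.1]
scene t 29.50 th 0.1601 x 0.0897 y 0.0148 toLens +0.2167 [308, 188, 42, 60, 984] F [ 0.   1.1 -1.3]
top t 29.55 th 0.1576 x 0.1060 y -0.0079 toLens +0.2330 [146, 180, 26, 38, 581] F [-0.1  0.7 -0.7]
scene t 29.60 th 0.1559 x 0.0895 y 0.0150 toLens +0.2165 [308, 188, 42, 60, 981] F [ 0.7  0.7 -0.4]
(np.float64(-0.10134924078540261), 0.9312435388565063, (0.125, 0.125))
```

```bash
python3 -m jog '{"dp":[[0,0,0],[0,0,0],[0,0,0],[0,0,0]],"delta_rot":[[0,0,0],[0,0,0],[0,0,0],[0,0,0]],"gripper":[0.1,0.1,0.1,0.1]}'|head -1; python3 -c "from rig import robot; print(robot.hand_in())"
```

```text
time: 30.1
the job is handed in; nothing more can be done
None
```

Job handed in at 30.1 s with no verdict returned: the capacitor stood still about 2 mm from the lens axis for 5 s, then rolled slowly into the outfeed, and the tray is back on its rest and released.

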